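# Leave the bath thermometer's yellow tab over the edge

## Robot

A 7-joint arm with a two-finger parallel gripper is mounted at the origin on the work surface. World frame = base frame: x ahead of the robot, y to its left, z up, the work surface at z = 0. Lengths are in m, angles in rad, forces in N, time in s.
With the tool pointing down it reaches from about 0.4 to 0.85 m from the base axis. Payload 4.5 kg.
Tool frame: the origin (TCP) lies where the fingers leave the gripper's body, on its centre line; the fingertips stand 64 mm ahead of it and the grasp point (between the pads) lies 45 mm ahead of it; z points along the fingers, y is the direction in which the jaws open and shut (so a half turn about z gives the same grasp; the last joint's range is limited). The gripper opens to 88 mm and grips with 3 to 60 N. Pads are 18 mm wide; open, the fingers measure 123 mm over their backs; the gripper's body (75 mm by 187 mm) begins 45 mm behind the grasp point.
Start: joints at [0.034, 0.689, -0.195, 1.565, 0.157, 0.902, -0.215], TCP at [0.625, 0, 0.303] pointing down, gripper open.
Joint ranges: [-3.01, 3.01], [-0.46, 2.08], [-1.47, 1.51], [0.13, 2.56], [-1, 4.14], [0.04, 2.09], [-2.66, 2.66]. Speed limits (rad/s): [2.57, 2.57, 3.14, 3.14, 3.14, 3.14, 3.14].

## Interface

Orientations are given as a unit quaternion [x, y, z, w].
In Python, from plant import monitor, snapshot, workorder, finder gives the robot as it stands.
- The arm moves only by the tool carry_out, never from a script. Its argument "motion" is one flat list of numbers, 6 for each row, row after row: the shift along the tool's x, y, z in cm, then the turn, a rotation vector about the tool's x, y, z in rad. In form: [x, y, z, rx, ry, rz, x, y, z, rx, ry, rz, ...]. A call has 1 to 8 rows; each row shifts and turns the commanded pose from where the row before left it, along the tool's axes as they then stand; what a row does not reach is not made up. A row lasts 1/8 s, in which the tool goes at most 62.5 mm and 10.7 degrees, less where a joint would pass 70% of its speed; a pose out of reach is approached as far as the arm can. A call with a gripper value outside its range is refused whole. "hand" is the finger opening in cm, from 0 to 8.81, set as the call begins (left out, the last holds). The fingers move at their own pace and stop on an object; "grip_force" is the grip in N (left out, the last holds). Time passes only in rows, so rows that do not move let the fingers close. It gives the time, the measured TCP pose, the force and the opening at its end, in the units of the state.
- monitor.get_state(): the state, without advancing time (a new reading comes with each control period).
- snapshot(name): name is "scene" or "side" or "wrist"; returns a dict with "frame" (480x640x3 uint8, red, green, blue), "range_z" (480x640 float32, m along the optical axis (not along the pixel's ray), 0 where there is no reading), "fx", "fy", "cx", "cy" (pixels), "D" ([k1, k2, p1, p2, k3] as OpenCV has them; the pictures are not rectified), "rvec" (rotation vector, rad) and "tvec" (3), from world to camera coordinates, as OpenCV has them; the wrist camera has in their place "hand_eye" (4x4, takes a point from camera to tool coordinates, whose origin is the TCP and whose axes are the flange's). Camera axes: x right, y down, z forward; pixel columns grow to the right and rows downward; lengths in m; the calibration is good to about 2 mm. A picture is of the moment at which its call begins: read the wrist's pose just before it.
- workorder.finish_job(): hands the job in, once; it reports no verdict.
Trained networks look in a picture, given as the dict that the camera call returned (one of the last four; its "shot" number tells which), for a name from the list of things; names that differ only in an ending like _2 or _b are one class to them, and where a whole thing is asked for, a point or a joint stands for the part that bears it (a point fixed in the world has none). Each returns a list of dicts, best first, with "p" (0 to 1); they miss things now and then, are a little off and sometimes report something else, mostly with a low value. They report only what shows in the picture. A call takes as long as a camera call. They do not tell look-alikes from the thing itself.
- finder.masks_of(picture, thing): "pixels" (480x640 bool, what is visible of it) and "extent" ([left, top, right, bottom] in pixels, round what is visible of it).
The state is a dict: "clock": time; "q": joint angles; "qd": joint speeds; "joint_torque": joint torques, N m; "tool_pos": TCP position; "eef_rot": TCP orientation; "contact_force": force on the tool from outside, world axes, zero at the start; "moment": the same for the moment, N m; "opening": opening from 0.0 (shut) to 1.0 (fully open).
Only numpy, scipy, OpenCV 4.12 (cv2) and the standard library are available. Lean on these libraries where they do the work, as an engineer would, in place of code of your own. Each camera call takes 0.05 s, during which the arm holds its last target. There are 200 camera calls.

## Task

Push the flat blue bath thermometer along the wooden riser towards the riser's far edge, until just its yellow end tab sticks out past that edge (to within about half a centimetre) and it lies square to the edge, so that a parent can take it by the tab with one hand. Only slide it: never lift it, tip it or let it fall. Leave the bowl, the pacifier clip, the wipes box and the monitor camera where they are.

Things in the scene. Friction and masses are not known exactly. Their poses are not given: they have to be found in the camera images.
- thermometer: flat plate 130 (x) x 92 (y) x 9 mm, about 110 g, loose on the riser. Origin: centre of its underside. The last 40 mm at +x are the yellow tab, the rest blue with a round dial. Starts tab towards the far edge, up to 20 degrees off square, at least 40 mm short of the edge. Slides with plain friction, stops when not pushed, tips off if overhanging over 65 mm. Rear end face: 65 mm behind the origin (-x).
- tab_line (a point): point on the underside of the thermometer at mid-width, on the line where yellow tab and blue part meet: 25 mm from the thermometer's origin along its +x; axes as the thermometer. At the end this line should lie over the riser's edge.
- riser: low wooden riser fixed on the dresser, 340 (x) x 460 (y) mm, flat top without any lip 60 mm above the dresser top. Origin: centre of its underside, on the dresser top; its +x side is the far edge, away from the robot. Its place and yaw (up to about 16 degrees) vary.
- edge (a point): middle of the riser's far top edge, 170 mm from the riser's origin along +x, at the height of the riser's top; x points outward past the edge, y along the edge, z up
- bowl: white ceramic bowl, 96 mm across at the rim, 45 mm high, loose, on the riser to one side of the thermometer. Origin: centre of its underside. Not to be moved.
- clip: green and yellow spring clip pacifier holder, about 70 x 34 x 19 mm, loose, on the riser on the other side of the thermometer. Origin: underside, about the middle. Not to be moved.
- wipes: white wipes box with a pale green hinged lid, shut, 190 (x) x 115 (y) x 78 (z) mm, loose, on the dresser beside the riser. Origin: centre of its underside. Not to be moved.
- monitor: white monitor camera on a round foot, 72 mm across, 119 mm high, loose, on the dresser on the other side of the riser. Origin: centre of its underside. Not to be moved.
Not all that is in view belongs to the job. Of the things like the thermometer, leave any that is purple; of the rest the smaller one is meant.

How it is judged:
At the end, for the whole second after the job is handed in: The tab line lies over the riser's far edge within 8 mm at mid-width; the thermometer lies flat on the riser (3 mm, 0.05 rad), square to the edge within 8 degrees (0.14 rad), at rest; bowl, clip, wipes box and monitor are within 20 mm of where they stood (x of tab_line in the frame of edge between -0.008 and 0.008 m and z of tab_line in the frame of edge between -0.003 and 0.003 m and y of tab_line in the frame of edge between -0.18 and 0.18 m and angle between the x axis of thermometer and the x axis of edge, either way round below 0.14 rad and angle between thermometer's own z axis and vertical below 0.05 rad and linear speed of thermometer below 0.01 m/s and distance of each of bowl, clip, wipes, monitor from where it was at the start of the episode below 0.02 m); the robot touches nothing.
It fails at once if the thermometer is lifted or carried off the riser's top (its middle more than 8 mm above it) (z of thermometer in the frame of edge above 0.008 m).
It fails at once if the thermometer is tipped by more than 0.15 rad (angle between thermometer's own z axis and vertical above 0.15 rad).
It fails at once if the thermometer falls off the riser (z of thermometer in the frame of edge below -0.015 m).
It fails at once if the bowl, clip, wipes box or monitor camera is moved by more than 20 mm (distance of any of bowl, clip, wipes, monitor from where it was at the start of the episode above 0.02 m).
It also fails if it takes over 48 s, if anything falls off the work surface, if the arm or the gripper's body presses on something with over 40 N, if the wrist force passes 120 N, or if a joint passes its speed limit or range.

## Working session

There is one attempt and no reset: what is moved stays moved. The work goes in short steps, Python scripts to look and compute and a tool call to move; the robot and the scene stay as the last step left them, time stands still between calls to the robot, and variables do not carry over. Pictures are saved under pics/ and viewed, about 8 in all and at most 12, crops included, and the job is handed in when it is done.

Besides the shell and the picture viewer there is one more tool, called after "Emit:" as a command line: name --argument value ..., lists and objects as JSON in quotes. carry_out: Moves the arm, as the interface text tells. Its arguments: {"type":"object","properties":{"motion":{"type":"array"},"hand":{"type":"number"},"grip_force":{"type":"number"}},"required":["motion"]}

```bash
mkdir -p pics
cat > h.py <<'E'
import numpy as np, cv2
from plant import monitor, snapshot, workorder, finder
from scipy.spatial.transform import Rotation as R
def save(im,n,rgb=True): cv2.imwrite('pics/'+n,im[...,::-1])
def pose():
    s=monitor.get_state(); T=np.eye(4); T[:3,:3]=R.from_quat(s['eef_rot']).as_matrix(); T[:3,3]=s['tool_pos']; return s,T
def cloud(p,T=None):
    K=np.array([[p['fx'],0,p['cx']],[0,p['fy'],p['cy']],[0,0,1.]])
    v,u=np.mgrid[0:480,0:640]
    n=cv2.undistortPoints(np.stack([u,v],-1).reshape(-1,1,2).astype(float),K,np.array(p['D'],float)).reshape(480,640,2)
    z=p['range_z'].astype(float); c=np.dstack([n[...,0]*z,n[...,1]*z,z])
    if T is None:
        Rm=cv2.Rodrigues(np.array(p['rvec'],float))[0]; w=(c-np.array(p['tvec']).ravel())@Rm
    else:
        M=T@np.array(p['hand_eye']); w=c@M[:3,:3].T+M[:3,3]
    w[z<=0]=np.nan
    return w
E
python3 - <<'E'
from h import *
for n in ['scene','side']:
    p=snapshot(n); w=cloud(p); ov=p['frame'].copy()
    for t in ['thermometer','riser','bowl','clip','wipes','monitor']:
        for m in finder.masks_of(p,t):
            if m['p']<.2: continue
            q=w[m['pixels']]; e=[int(x) for x in m['extent']]
            print(n,t,round(m['p'],2),e,np.nanmedian(q,0).round(3), m['pixels'].sum())
    save(ov,n+'1.png')
s,T=pose(); print(s)
E
```

```text
scene thermometer 0.98 [278, 190, 320, 223] [0.49  0.073 0.071] 830
scene thermometer 0.79 [334, 280, 369, 319] [ 0.79  -0.105  0.011] 1115
scene thermometer 0.55 [183, 265, 251, 323] [ 0.453 -0.316  0.013] 2207
scene riser 0.92 [216, 152, 379, 286] [ 0.528 -0.026  0.062] 8522
scene bowl 0.82 [334, 168, 359, 186] [0.562 0.268 0.094] 248
scene clip 0.59 [260, 227, 272, 249] [ 0.481 -0.108  0.079] 156
scene wipes 0.6 [338, 111, 392, 161] [0.508 0.49  0.075] 1682
scene monitor 0.7 [143, 320, 177, 355] [ 0.44  -0.519  0.098] 794
scene monitor 0.66 [215, 151, 377, 287] [ 0.527 -0.024  0.062] 8809
side thermometer 0.89 [283, 326, 371, 400] [ 0.445 -0.324  0.01 ] 3687
side thermometer 0.88 [250, 232, 303, 262] [0.481 0.067 0.067] 1117
side thermometer 0.69 [377, 257, 438, 287] [ 0.784 -0.111  0.006] 1195
side bowl 0.79 [270, 190, 300, 212] [0.576 0.254 0.089] 617
side clip 0.68 [287, 274, 309, 292] [ 0.476 -0.108  0.072] 258
side wipes 0.86 [201, 155, 267, 203] [0.485 0.472 0.06 ] 2224
side monitor 0.67 [340, 386, 383, 452] [ 0.42  -0.527  0.086] 1953
side monitor 0.24 [250, 232, 302, 261] [0.482 0.066 0.067] 1101
{'clock': 0.7, 'q': array([ 0.03382236,  0.68908659, -0.19460953,  1.56528276,  0.15729799,
        0.90244099, -0.21507821]), 'qd': array([ 0.00120087, -0.00017254,  0.00022485, -0.00045441,  0.0005364 ,
        0.00024829,  0.00015557]), 'joint_torque': array([-4.71211715e-04, -5.27378798e+01, -1.26727402e+00, -1.53723335e+01,
       -5.19515178e-02, -6.46299359e-04,  2.90303751e-05]), 'tool_pos': array([6.25041641e-01, 1.97694706e-05, 3.02755945e-01]), 'eef_rot': array([7.07097663e-01, 7.07115895e-01, 6.96129465e-05, 4.60444384e-05]), 'contact_force': array([0.304856  , 0.40235253, 0.35310842]), 'moment': array([-0.01763105,  0.02170672,  0.0236596 ]), 'opening': 1.0002522559032079}
```

Run:
```python
from h import *
a=cv2.imread('pics/scene1.png')[140:360,130:400]; b=cv2.imread('pics/side1.png')[150:460,190:450]
cv2.imwrite('pics/two.png',np.hstack([cv2.resize(a,(400,326)),cv2.resize(b,(400,477))[:326+0]]) if 0 else np.hstack([cv2.copyMakeBorder(cv2.resize(a,(400,326)),0,151,0,0,0),cv2.resize(b,(400,477))]))
# riser top plane fit from scene+side
for n in ['scene','side']:
    p=snapshot(n); w=cloud(p); 
    m=(abs(w[...,2]-.06)<.006)&(w[...,0]>.25)&(w[...,0]<.9)&(abs(w[...,1])<.4)
    m=cv2.morphologyEx(m.astype(np.uint8),cv2.MORPH_OPEN,np.ones((3,3)))
    k,l,st,_=cv2.connectedComponentsWithStats(m); i=1+st[1:,4].argmax(); q=w[l==i]
    r=cv2.minAreaRect(q[:,:2].astype(np.float32)); print(n,r,cv2.boxPoints(r).round(3).tolist(),q[:,2].mean(), np.median(q[:,2]))
```

```text
scene ((0.49628856778144836, 0.06532840430736542), (0.3429201543331146, 0.46782800555229187), 1.1803081035614014) [[0.3199999928474426, 0.29600000381469727], [0.33000001311302185, -0.1720000058412552], [0.6729999780654907, -0.16500000655651093], [0.6629999876022339, 0.30300000309944153]] 0.06156005828462327 0.0617041801440656
side ((0.4965721368789673, 0.06145597994327545), (0.34385743737220764, 0.47182339429855347), 0.9393676519393921) [[0.32100000977516174, 0.29499998688697815], [0.32899999618530273, -0.1770000010728836], [0.671999990940094, -0.1720000058412552], [0.6650000214576721, 0.30000001192092896]] 0.05821566360869293 0.05807156474373493
```

View pics/two.png

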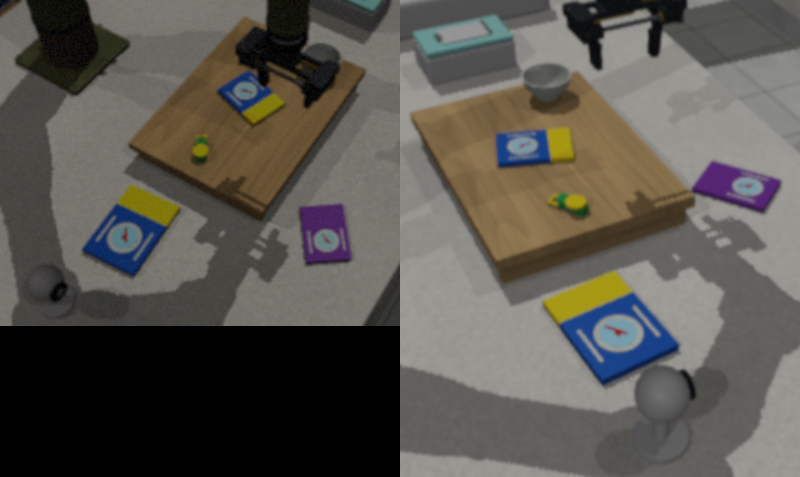

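The candidates are the small blue plate on the riser (scene px 299,206), a larger blue one on the dresser (217,294) and a purple one (351,300). The target is the small blue one on the riser. I'll check it close up and measure it.

```bash
cat >> h.py <<'E'
C=np.array([.4964,.0634]); 
def therm(p,w,zlo=.03):
    hsv=cv2.cvtColor(p['frame'],cv2.COLOR_RGB2HSV)
    reg=(abs(w[...,0]-.5)<.25)&(abs(w[...,1]-.07)<.13)&(w[...,2]>zlo)&(w[...,2]<.085)
    h,s,v=cv2.split(hsv)
    b=reg&(h>100)&(h<130)&(s>120)&(v>30); y=reg&(h>22)&(h<36)&(s>150)&(v>50)
    k,l,st,_=cv2.connectedComponentsWithStats(y.astype(np.uint8)); y=l==1+st[1:,4].argmax()
    o=[]
    for m in (b,y):
        q=w[m]; q=q[q[:,2]>np.median(q[:,2])-.004]
        r=cv2.minAreaRect((q[:,:2]*1000).astype(np.float32)); o.append(r); print(m.sum(),np.round(r[0],1),np.round(r[1],1),round(r[2],1),'z',np.median(q[:,2]).round(4))
    d=np.array(o[1][0])-o[0][0]; print('dir deg',np.degrees(np.arctan2(d[1],d[0])).round(2),'tabline',(np.array(o[1][0])-20*d/np.linalg.norm(d)).round(1),(np.array(o[0][0])+45*d/np.linalg.norm(d)).round(1))
    return b,y
E
python3 - <<'E'
from h import *
for n in ['scene','side','wrist']:
    s,T=pose(); p=snapshot(n); w=cloud(p,T if n=='wrist' else None); print(n)
    if n=='wrist': save(p['frame'],'w1.png')
    try: therm(p,w)
    except Exception as e: print(e)
print(p['hand_eye'])
E
```

```text
scene
295 [463.9  82.9] [93.2 87.9] 73.5 z 0.0714
294 [530.2  64.1] [93.6 43.1] 73.9 z 0.071
dir deg -15.85 tabline [510.9  69.5] [507.2  70.6]
side
394 [464.4  78.4] [96.9 86.4] 73.6 z 0.0672
332 [528.6  60.9] [96.8 38.9] 72.6 z 0.0677
dir deg -15.23 tabline [509.3  66.1] [507.8  66.6]
wrist
8767 [466.2  81.5] [92.  89.5] 73.1 z 0.0688
5903 [529.   62.7] [92.3 40.4] 73.3 z 0.0689
dir deg -16.63 tabline [509.9  68.4] [509.3  68.6]
[[-5.29201209e-04 -9.57356199e-01 -2.88909722e-01  7.45373331e-02]
 [ 9.99999445e-01 -7.69699416e-04  7.18825210e-04 -3.89784622e-04]
 [-9.10545415e-04 -2.88909182e-01  9.57356076e-01 -8.19170647e-02]
 [ 0.00000000e+00  0.00000000e+00  0.00000000e+00  1.00000000e+00]]
```

View pics/w1.png

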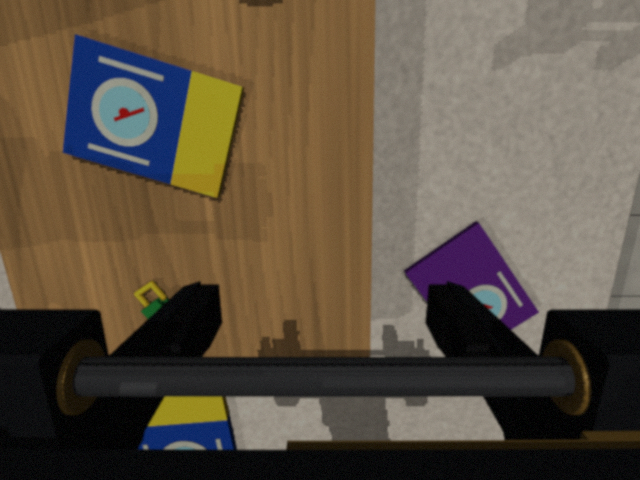

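The wrist view confirms the choice: small blue plate with yellow tab, at px (155,120), riser's far edge at column ~375. It is yawed about -16.7° and its rear centre is near (0.423, 0.094). I'll turn the tool so both fingers push on the rear face, behind the plate.

Emit:
carry_out --motion '[1, -2.5, 0, 0, 0, 0.17, 0, 0, 0, 0, 0, 0.17, 0, 0, 0, 0, 0, 0.17, 0, 0, 0, 0, 0, 0.17, 0, 0, 0, 0, 0, 0.17, 0, 0, 0, 0, 0, 0.17, 0, 0, 0, 0, 0, 0.17, 0, 0, 0, 0, 0, 0.17]' --hand 5.0

```text
clock: 1.95
tool_pos: [0.6, 0.0102, 0.3028]
eef_rot: [0.995, 0.103, 0.0, -0.0]
contact_force: [0.2, -0.9, -0.4]
opening: 0.568
```

Emit:
carry_out --motion '[0, 0, 0, 0, 0, 0.1, 0, 0, 0, 0, 0, 0.088, -3.5, -1.2, 1, 0, 0, 0, -3.5, -1.2, 1, 0, 0, 0, -3.5, -1.2, 1, 0, 0, 0, -3.5, -1.2, 1, 0, 0, 0, -3.5, -1.2, 1, 0, 0, 0, -3.5, -1.2, 1, 0, 0, 0]'

```text
clock: 2.95
tool_pos: [0.3877, 0.0778, 0.2427]
eef_rot: [1.0, 0.012, 0.001, -0.0]
contact_force: [0.8, -0.2, 0.8]
opening: 0.567
```

Emit:
carry_out --motion '[0, 0, 2, 0, 0, 0, 0, 0, 2, 0, 0, 0, 0, 0, 2, 0, 0, 0, 0, 0, 2, 0, 0, 0, 0, 0, 1.6, 0, 0, 0, 0, 0, 1, 0, 0, 0, 0, 0, 0.5, 0, 0, 0, 0, 0, 0, 0, 0, 0]'

```text
clock: 3.95
tool_pos: [0.3954, 0.0788, 0.1387]
eef_rot: [1.0, 0.013, -0.005, 0.001]
contact_force: [-0.6, -0.4, -0.6]
opening: 0.567
```

Run:
```python
from h import *
s,T=pose(); print(s['tool_pos'],s['contact_force'])
p=snapshot('wrist'); w=cloud(p,T); save(p['frame'],'w2.png'); 
try: therm(p,w)
except Exception as e: print(e)
m=(abs(w[...,2]-.06)<.008); print('riser z',np.nanmedian(w[...,2][m]))
```

```text
[0.39537789 0.07879206 0.13873222] [-0.5820025  -0.44946716 -0.62420738]
36513 [466.2  81.6] [92.5 90.1] 73.1 z 0.0689
3481 [510.3  45. ] [48.  15.7] 73.6 z 0.069
dir deg -39.79 tabline [494.9  57.8] [500.8  52.8]
riser z 0.05993732437885821
```

View pics/w2.png

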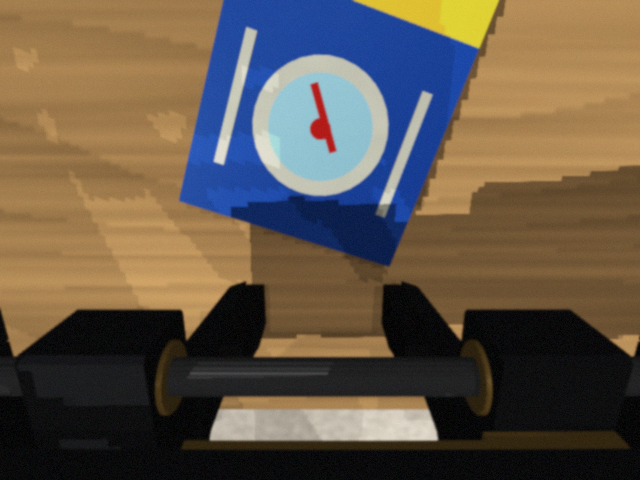

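Emit:
carry_out --motion '[0.3, -0.9, 0, 0, 0, 0.1, 0.3, -0.9, 0, 0, 0, 0.1, 0, 0, 0, 0, 0, 0.11, 0, 0, 0, 0, 0, 0]'

```text
clock: 4.5
tool_pos: [0.4015, 0.0966, 0.1391]
eef_rot: [0.99, -0.142, -0.005, 0.002]
contact_force: [0.3, -0.1, 0.3]
opening: 0.569
```

Emit:
carry_out --motion '[0.5, 0, 0.3, 0, 0, 0, 0, 0, 0.4, 0, 0, 0, 0, 0, 0.4, 0, 0, 0, 0, 0, 0, 0, 0, 0]'

```text
clock: 5.0
tool_pos: [0.4058, 0.0949, 0.1274]
eef_rot: [0.99, -0.141, -0.006, 0.002]
contact_force: [-0.2, -1.3, 0.8]
opening: 0.57
```

Emit:
carry_out --motion '[0.5, 0, 0, 0, 0, 0, 0.5, 0, 0, 0, 0, 0, 0.6, 0, 0, 0, 0, -0.05, 0.6, 0, 0, 0, 0, -0.05, 0.6, 0, 0, 0, 0, -0.05, 0.6, 0, 0, 0, 0, -0.05, 0.6, 0, 0, 0, 0, -0.05, 0.6, 0, 0, 0, 0, -0.05]'

```text
clock: 6.0
tool_pos: [0.4514, 0.0865, 0.1273]
eef_rot: [1.0, 0.01, -0.006, 0.001]
contact_force: [-1.1, -0.2, 0.7]
opening: 0.567
```

Run:
```python
from h import *
s,T=pose(); print(s['tool_pos'],s['contact_force'], np.degrees(np.arctan2(T[1,0],T[0,0])))
for n in ['wrist','side']:
    p=snapshot(n); w=cloud(p,T if n=='wrist' else None); save(p['frame'],n+'3.png'); print(n)
    try: therm(p,w)
    except Exception as e: print(e)
```

```text
[0.45144599 0.08645169 0.12726876] [-1.14642349 -0.21062522  0.66048137] 1.1359335695147046
wrist
42221 [507.8  88.5] [92.6 91.9] 86.5 z 0.0689
8636 [559.6  85.4] [92.6 12.8] 87.5 z 0.069
dir deg -3.47 tabline [539.6  86.6] [552.7  85.8]
side
285 [507.7  85.1] [95.9 87.7] 85.1 z 0.068
304 [575.1  83.9] [95.4 39.5] 87.1 z 0.068
dir deg -1.03 tabline [555.2  84.3] [552.7  84.3]
```

View pics/wrist3.png

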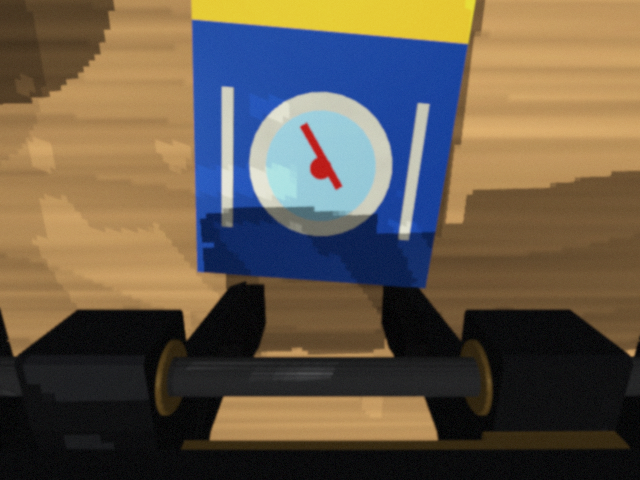

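Emit:
carry_out --motion '[1, 0, 0, 0, 0, 0, 1.2, 0, 0, 0, 0, 0, 1.2, 0, 0, 0, 0, 0, 1.2, 0, 0, 0, 0, 0, 1.2, 0, 0, 0, 0, 0, 1.2, 0, 0, 0, 0, 0, 1, 0, 0, 0, 0, 0, 1, 0, 0, 0, 0, 0]'

```text
clock: 7.1
tool_pos: [0.5416, 0.088, 0.1262]
eef_rot: [1.0, 0.008, -0.006, 0.001]
contact_force: [-2.5, 0.4, 1.6]
opening: 0.569
```

Emit:
carry_out --motion '[0, 0, 0, 0, 0, 0, -2, 0, 0, 0, 0, 0, -3, 0, -2, 0, 0, 0, -2, 0, -4, 0, 0, 0, 0, 0, -5, 0, 0, 0, 0, 0, -5, 0, 0, 0, 0, 0, 0, 0, 0, 0, 0, 0, 0, 0, 0, 0]'

```text
clock: 8.1
tool_pos: [0.4726, 0.0875, 0.2867]
eef_rot: [1.0, 0.009, -0.006, 0.001]
contact_force: [-0.5, 0.7, -0.2]
opening: 0.566
```

```bash
cat >> h.py <<'E'
def edge(w):
    # riser-top cloud: far edge line x = a+b*y (mm), skipping the thermometer's span
    m=(abs(w[...,2]-np.nanmedian(w[...,2][abs(w[...,2]-.06)<.006]))<.004)
    q=w[m]; X=[];Y=[]
    for y in np.arange(-.15,.29,.003):
        if .025<y<.15: continue
        k=q[abs(q[:,1]-y)<.0015]
        if len(k)>5 and k[:,0].max()>.6: Y.append(y*1000); X.append(np.percentile(k[:,0],99.5)*1000)
    X,Y=np.array(X),np.array(Y); c=np.polyfit(Y,X,1)
    for _ in range(3):
        r=X-np.polyval(c,Y); g=abs(r)<3; c=np.polyfit(Y[g],X[g],1)
    print('edge n',g.sum(),len(X),'x at y=85:',np.polyval(c,85).round(1),'yaw deg',-np.degrees(np.arctan(c[0])).round(2))
E
python3 - <<'E'
from h import *
for n in ['wrist','side','scene']:
    s,T=pose(); p=snapshot(n); w=cloud(p,T if n=='wrist' else None); print(n, s['tool_pos'].round(4))
    if n=='wrist': save(p['frame'],'w4.png')
    try: therm(p,w); 
    except Exception as e: print(e)
    try: edge(w)
    except Exception as e: print(e)
E
```

```text
wrist [0.4726 0.0875 0.2867]
attempt to get argmax of an empty sequence
edge n 84 88 x at y=85: 627.7 yaw deg 1.05
side [0.4722 0.0875 0.2861]
359 [595.5  88.2] [89.4 92.3] 1.2 z 0.0679
246 [662.3  93.9] [38.3 98.6] 1.1 z 0.0677
dir deg 4.9 tabline [642.4  92.2] [640.4  92. ]
edge n 54 105 x at y=85: 659.1 yaw deg 1.74
scene [0.4722 0.0873 0.2859]
341 [596.9  92.7] [85.8 94.7] 1.2 z 0.071
290 [664.3  95.7] [40.2 98.5] 1.4 z 0.0713
dir deg 2.54 tabline [644.3  94.8] [641.9  94.7]
edge n 74 106 x at y=85: 663.2 yaw deg 1.65
```

View pics/w4.png

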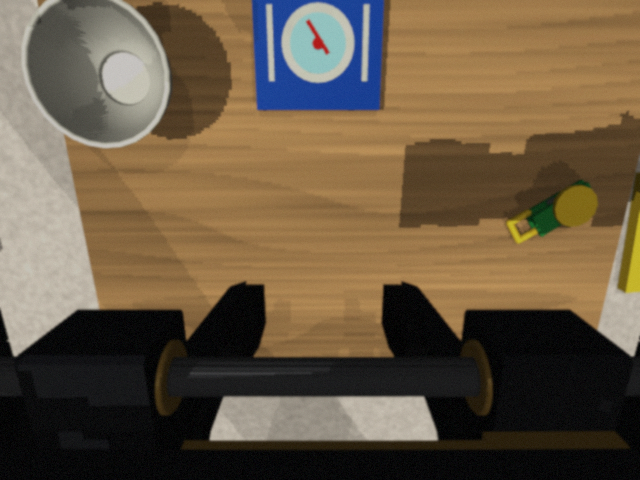

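The plate is now square and short of the edge, and the edge is outside this view. I'll move forward, staying high, to measure both in one picture.

Emit:
carry_out --motion '[4, 0, -1, 0, 0, 0, 4, 0, -1, 0, 0, 0, 4, 0, -1, 0, 0, 0, 3, 0, 0, 0, 0, 0, 0, 0, 0, 0, 0, 0, 0, 0, 0, 0, 0, 0]'

```text
clock: 9.0
tool_pos: [0.6218, 0.0895, 0.3141]
eef_rot: [1.0, 0.008, -0.007, 0.001]
contact_force: [0.1, -0.5, 1.1]
opening: 0.566
```

Run:
```python
from h import *
for i in range(2):
    s,T=pose(); p=snapshot('wrist'); w=cloud(p,T); print(s['tool_pos'].round(4))
    therm(p,w); edge(w)
save(p['frame'],'w5.png')
```

```text
[0.6218 0.0895 0.3141]
6150 [597.5  93.1] [88.5 91.5] 0.9 z 0.0689
5102 [663.3  94.2] [38.9 92.2] 0.8 z 0.069
dir deg 1.01 tabline [643.3  93.9] [642.5  93.9]
edge n 106 106 x at y=85: 665.5 yaw deg 1.25
[0.6218 0.0896 0.3145]
6116 [597.6  93.2] [88.6 91.5] 0.9 z 0.0689
5085 [663.4  94.2] [39.  92.2] 0.9 z 0.069
dir deg 0.83 tabline [643.4  93.9] [642.6  93.9]
edge n 106 106 x at y=85: 665.6 yaw deg 1.25
```

View pics/w5.png

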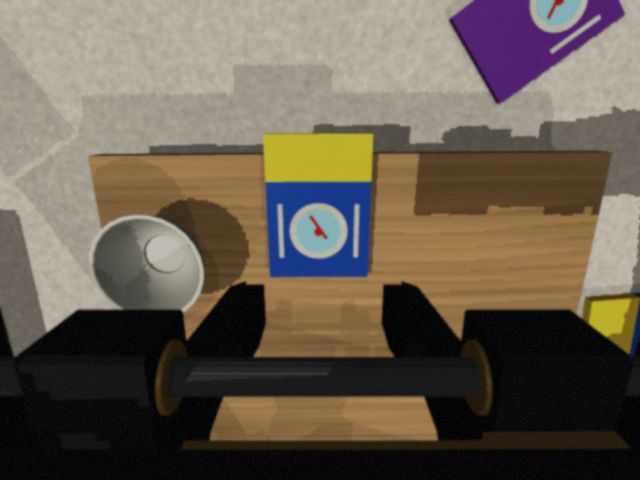

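About 22.5 mm remain (edge x = 665.6, tab line 643). I'll go back behind the plate and down.

Emit:
carry_out --motion '[-4, 0, 0, 0, 0, 0, -4, 0, 0, 0, 0, 0, -1.8, 0, 3, 0, 0, 0, 0, 0, 5, 0, 0, 0, 0, 0, 5, 0, 0, 0, 0, 0, 3, 0, 0, 0, 0, 0, 1.5, 0, 0, 0, 0, 0, 0, 0, 0, 0]'

```text
clock: 10.1
tool_pos: [0.5228, 0.0877, 0.1413]
eef_rot: [1.0, 0.008, -0.006, 0.001]
contact_force: [0.4, 0.3, 0.3]
opening: 0.565
```

Emit:
carry_out --motion '[0, -0.4, 0.8, 0, 0, 0, 0, 0, 0.6, 0, 0, 0, 0.7, 0, 0, 0, 0, 0, 0.7, 0, 0, 0, 0, 0, 0.6, 0, 0, 0, 0, 0, 0.5, 0, 0, 0, 0, 0, 0.5, 0, 0, 0, 0, 0, 0, 0, 0, 0, 0, 0]'

```text
clock: 11.1
tool_pos: [0.5537, 0.0922, 0.1271]
eef_rot: [1.0, 0.008, -0.005, 0.001]
contact_force: [0.1, 0.1, -0.4]
opening: 0.568
```

Emit:
carry_out --motion '[0.3, 0, 0, 0, 0, 0, 0.3, 0, 0, 0, 0, 0, 0.3, 0, 0, 0, 0, 0, 0.1, 0, 0, 0, 0, 0, 0, 0, 0, 0, 0, 0]'

```text
clock: 11.72
tool_pos: [0.5633, 0.0924, 0.127]
eef_rot: [1.0, 0.008, -0.005, 0.001]
contact_force: [-0.5, 0.4, 0.4]
opening: 0.567
```

Run:
```python
from h import *
for n in ['wrist','side','scene']:
    s,T=pose(); p=snapshot(n); w=cloud(p,T if n=='wrist' else None); print(n,s['tool_pos'].round(4))
    try: therm(p,w)
    except Exception as e: print(e)
```

```text
wrist [0.5633 0.0924 0.127 ]
41619 [616.8  93.8] [91.8 92.5] 0.9 z 0.0689
11119 [669.1  94.7] [12.2 92.7] 1.0 z 0.069
dir deg 0.97 tabline [649.1  94.3] [661.8  94.5]
side [0.5633 0.0924 0.127 ]
231 [615.   83.9] [88.6 80.5] 1.0 z 0.0673
229 [681.8  91.1] [37.1 92.1] 2.0 z 0.0676
dir deg 6.16 tabline [661.9  89. ] [659.8  88.7]
scene [0.5633 0.0924 0.127 ]
344 [615.6  94.2] [88.3 95. ] 2.2 z 0.0713
280 [682.6  96.2] [38.7 97.8] 1.6 z 0.0716
dir deg 1.72 tabline [662.6  95.6] [660.6  95.5]
```

Emit:
carry_out --motion '[0.2, 0, 0, 0, 0, 0, 0.1, 0, 0, 0, 0, 0, 0, 0, 0, 0, 0, 0, -1.5, 0, 0, 0, 0, 0, -2, 0, -1, 0, 0, 0, 0, 0, -5, 0, 0, 0, 0, 0, -5, 0, 0, 0, 0, 0, -5, 0, 0, 0]'

```text
clock: 12.88
tool_pos: [0.5333, 0.0923, 0.2891]
eef_rot: [1.0, 0.008, -0.005, 0.001]
contact_force: [0.8, -0.1, 0.1]
opening: 0.567
```

Emit:
carry_out --motion '[4, 0, -2, 0, 0, 0, 5, 0, 0, 0, 0, 0, 1, 0, 0, 0, 0, 0, 0, 0, 0, 0, 0, 0, 0, 0, 0, 0, 0, 0]'

```text
clock: 13.5
tool_pos: [0.6318, 0.0938, 0.3059]
eef_rot: [1.0, 0.008, -0.007, 0.001]
contact_force: [0.2, -0.1, 0.0]
opening: 0.567
```

Run:
```python
from h import *
for i in range(2):
    s,T=pose(); p=snapshot('wrist'); w=cloud(p,T); print(s['tool_pos'].round(4))
    therm(p,w); edge(w)
save(p['frame'],'w6.png')
for n in ['scene']:
    p=snapshot(n); w=cloud(p)
    for t in ['bowl','clip','wipes','monitor']:
        for m in finder.masks_of(p,t)[:1]: print(t,round(m['p'],2),[int(x) for x in m['extent']],np.nanmedian(w[m['pixels']],0).round(3))
```

```text
[0.6318 0.0938 0.3059]
6687 [620.3  93.6] [88.4 91.4] 0.9 z 0.0689
5456 [685.8  94.5] [38.6 92.1] 0.9 z 0.069
dir deg 0.83 tabline [665.8  94.2] [665.3  94.2]
edge n 106 106 x at y=85: 665.6 yaw deg 1.26
[0.6318 0.0939 0.3061]
6701 [620.5  93.5] [88.3 91.6] 0.8 z 0.0689
5402 [686.   94.6] [38.6 91.7] 0.9 z 0.069
dir deg 0.89 tabline [666.   94.2] [665.5  94.2]
edge n 106 106 x at y=85: 665.7 yaw deg 1.26
bowl 0.8 [340, 169, 360, 194] [0.587 0.251 0.087]
clip 0.73 [260, 226, 272, 251] [ 0.481 -0.107  0.077]
wipes 0.61 [364, 116, 395, 162] [0.553 0.511 0.077]
monitor 0.68 [141, 318, 177, 353] [ 0.44  -0.518  0.094]
```

View pics/w6.png

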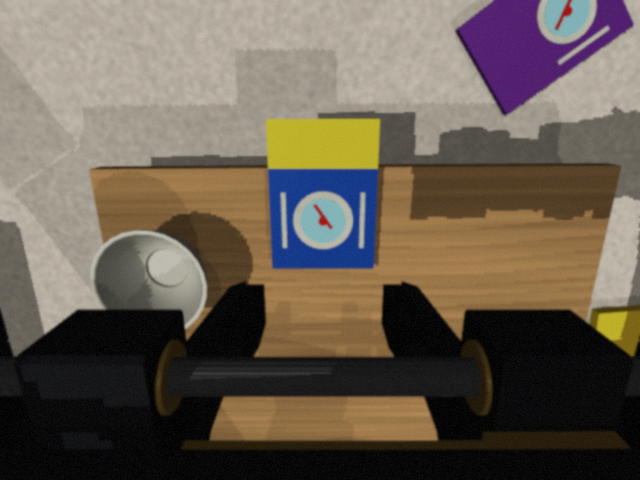

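```bash
python3 -c "
from h import *
print(workorder.finish_job())"
```

```text
the job is handed in; nothing more can be done
None
```

I pushed the small blue thermometer along the riser until its tab line lay over the far edge, backed the arm off clear of everything and handed the job in. There was no verdict.

**Method:** I pushed with both fingertips on the rear face, turning the plate square on the way. I finished in short steps, measuring between them.

**Last wrist-camera check:**
- **Tab line:** at x = 665.4–666.0 mm against an edge at about 665.5 mm, so within about 0.5 mm. The camera calibration is only good to about 2 mm.
- **Squareness:** about 0.4° off.
- **Height:** the top is 9 mm above the riser, so it lies flat.
- **Forces and time:** readings between moves stayed under about 3 N, and the clock was about 14 s at hand-in.

**Other objects:** the clip and monitor read within about 1 mm of their starting positions. The bowl and wipes box read 30 mm and 50 mm away from their first values. I put that down to the arm hiding different parts of them in the two scene pictures, because their outlines had changed. The gripper's planned path passed above the bowl and never went near the wipes box, and no contact force showed, but I didn't re-measure either from a clear view.

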